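# Take a bear biscuit's temperature with an infrared thermometer

### The arm

A 6-joint arm with a two-finger parallel gripper is mounted at the origin on the work surface. World frame = base frame: x ahead of the robot, y to its left, z up, the work surface at z = 0. Lengths are in m, angles in rad, forces in N, time in s.
With the tool pointing down it reaches from about 0.35 to 0.85 m from the base axis. Payload 8.1 kg.
Tool frame: the origin (TCP) lies at the centre of the arm's flange, where the gripper is bolted on; the fingertips stand 186 mm ahead of it and the grasp point (between the pads) lies 167 mm ahead of it; z points along the fingers, y is the line along which they close (so a half turn about z gives the same grasp; the last joint's range is limited). The gripper opens to 93 mm and grips with 3 to 60 N. Pads are 15 mm wide; open, the fingers measure 128 mm over their backs; the gripper's body (75 mm by 188 mm) begins 65 mm behind the grasp point.
Start: joints at [1.197, 0.13, 1.488, -0, 1.523, -0.085], TCP at [0.171, 0.575, 0.405] pointing down, gripper open.
Joint ranges: [-2.96, 2.96], [-0.89, 2.26], [0.02, 2.5], [-1.34, 4.48], [0, 2.73], [-2.66, 2.66]. Speed limits (rad/s): [2.39, 2.39, 2.79, 3.14, 3.14, 3.14].

### API

Orientations are given as a rotation vector (axis times angle).
In Python, from plant import robot gives the robot as it stands.
- The arm moves only by the tool apply_moves, never from a script. Its argument "series" is a list of rows, each a list of 2 entries, a list of its own where there are three numbers: the shift along the tool's x, y, z in mm, then the turn, a rotation vector about the tool's x, y, z in rad. A call has 1 to 12 rows; each row shifts and turns the commanded pose from where the row before left it, along the tool's axes as they then stand; what a row does not reach is not made up. A row lasts 1/12 s, in which the tool goes at most 41.7 mm and 7.16 degrees, less where a joint would pass 70% of its speed; a pose out of reach is approached as far as the arm can. A call is refused whole if a number of a shift passes 41.7 or a number of a turn 0.125, either way. A call with a gripper value outside its range is refused whole. "claw" is the opening, from 0 (shut) to 1 (fully open), set as the call begins (left out, the last holds). The fingers move at their own pace and stop on an object; "newtons" is the grip in N (left out, the last holds). Time passes only in rows, so rows that do not move let the fingers close. It gives the time, the measured TCP pose, the force, the opening and the grip force at its end, in the units of the state.
- robot.read_state(): the state, without advancing time (a new reading comes with each control period).
- robot.read_camera(name): name is "scene" or "side" or "wrist"; returns (picture, depth): 384x512x3 uint8, blue, green, red; 384x512 float32, m along the optical axis (not along the pixel's ray), 0 where there is no reading.
- robot.calibration(name): a dict with "fx", "fy", "cx", "cy" (pixels), "extrinsics" (4x4, takes a point from world to camera coordinates). Camera axes: x right, y down, z forward; pixel columns grow to the right and rows downward; lengths in m; the calibration is good to about 2 mm. A picture is of the moment at which its call begins: read the wrist's pose just before it. calibration takes no time and is no camera call; for the wrist camera it gives the pose at the moment of the call.
- robot.close_job(): hands the job in; it is judged then, once.
The state is a dict: "t": time; "q": joint angles; "dq": joint speeds; "joint_torque": joint torques, N m; "tool_pos": TCP position; "orientation": TCP orientation; "force": force on the tool from outside, world axes, zero at the start; "wrist_torque": the same for the moment, N m; "opening": finger opening in m; "gripper_force": force on a finger pad.
Only numpy, scipy, OpenCV 4.12 (cv2) and the standard library are available. Lean on these libraries where they do the work, as an engineer would, in place of code of your own. Each camera call takes 0.05 s, during which the arm holds its last target. There are 200 camera calls.

### The job

Pick up the infrared thermometer and aim its lens at the middle of the bear-head biscuit on the baking tray, holding it steady there for two seconds with the lens about 20 cm from the biscuit. Then stand the thermometer upright in the middle of the round cork mat, putting it down rather than dropping it, and let go. Do not press on the tray or shift the biscuits, and leave the other things on the table where they are.

Things in the scene. Friction and masses are not known exactly. Their poses are not given: they have to be found in the camera images.
- thermometer: the loose black and grey infrared thermometer, 0.16 to 0.30 kg, standing upright on the table on its flat 56 x 46 mm foot, 159 mm tall. Origin: centre of the underside of the foot; z up; x is the horizontal direction in which it faces. Under the head is an upright grip 36 mm (x) by 34 mm (y)
- thermo_grip (a point): middle of the flat-sided head block of the thermometer, 118 mm above the underside of the foot and 6 mm ahead of the origin; axes as the thermometer's. Here it is 36 mm wide along y (parallel flat sides, over at least 14 mm all round this point) with nothing beside it, so it can be taken from above by closing along y; the head ends 41 mm above this point
- lens (a point): centre of the round lens (30 mm barrel) at the front of the head, 51 mm ahead of the foot's centre and 80 mm above the foot's underside. Its x axis is the line of sight, out of the lens: with the thermometer upright it looks forward and 45 degrees down. y is the thermometer's y
- bear_top (a point): centre of the top of the bear-head biscuit: a 68 mm disc, 12 mm thick, with two round 28 mm ears and a small muzzle; brown like the other biscuits, lying loose on the tray in any of six spots (about 110 mm apart). z up, the ears lie toward +x of it
- tray: dark shallow baking tray lined with paper, fixed; 250 mm (x) by 350 mm (y), rim 18 mm high, paper 5 mm above the table; origin under its centre
- mat: round cork mat, fixed, 130 mm across and 8 mm thick, the only one; origin at the centre of its underside
- disc_top (a point): plain round biscuit, 72 mm across, 12 mm thick, loose on the tray; point at the centre of its top
- square_top (a point): square biscuit, 62 mm, 12 mm thick, loose on the tray; point at the centre of its top
- bar_top (a point): bar biscuit, 36 x 74 mm, 12 mm thick, loose on the tray; point at the centre of its top
- oval_top (a point): oblong round-ended biscuit, 90 x 40 mm, 12 mm thick, loose on the tray; point at the centre of its top
- small_top (a point): small round biscuit, 48 mm across, 12 mm thick, loose on the tray; point at the centre of its top
- cup: white open cup, 72 mm across, 85 mm tall; origin under its centre; loose, leave alone
- can: aluminium drinks can, 66 mm across, 115 mm tall; origin under its centre; loose, leave alone
- cutter: round steel cutter ring, 70 mm across, 30 mm tall; origin under its centre; loose, leave alone
- timer: round white kitchen timer, 60 mm across, 48 mm tall; origin under its centre; loose, leave alone
- spatula_grip (a point): flat steel spatula lying on the table beyond the tray, under 40 mm high; point on its handle; loose, leave alone

How it is judged:
By the outcome, as a careful person would: the job done as asked, in the order asked, and still so for the second after the job is handed in, with the robot touching nothing.
It also fails if it takes over 54 s, if anything falls off the work surface, if the arm or the gripper's body presses on something with over 40 N, if the wrist force passes 120 N, or if a joint passes its speed limit or range.

## Working session

There is one attempt and no reset: what is moved stays moved. The work goes in short steps, Python scripts to look and compute and a tool call to move; the robot and the scene stay as the last step left them, time stands still between calls to the robot, and variables do not carry over. Pictures are saved under pics/ and viewed, at most 10 in all, crops included, and the job is handed in when it is done.

Besides the shell and the picture viewer there is one more tool, called after "Call:" as a command line: name --argument value ..., lists and objects as JSON in quotes. apply_moves: Moves the arm, as the interface text tells. Its arguments: {"type":"object","properties":{"series":{"type":"array"},"claw":{"type":"number"},"newtons":{"type":"number"}},"required":["series"]}

```bash
mkdir -p pics; ls; python3 - <<'E'
from plant import robot
import cv2,numpy as np
s=robot.read_state();print(s)
for n in ["scene","side"]:
    p,d=robot.read_camera(n);cv2.imwrite(f"pics/{n}0.png",p);np.savez(f"{n}0.npz",p=p,d=d)
    c=robot.calibration(n);print(n,c)
E
```

```text
pics
{'t': 0.0, 'q': array([ 1.19659395e+00,  1.31198378e-01,  1.48925973e+00, -2.13918008e-05,
        1.52301827e+00, -8.54028200e-02]), 'dq': array([-0.0011271 ,  0.0003189 , -0.00096811,  0.00014035, -0.00072601,
       -0.00072197]), 'joint_torque': array([ 4.08402911e-04, -5.59858775e+01, -4.91743147e+01,  7.67189870e-02,
        3.63424723e-02, -3.43320824e-05]), 'tool_pos': array([0.17078256, 0.57494626, 0.40367565]), 'orientation': array([-4.52009848e-01, -3.10849128e+00,  2.88842424e-03]), 'force': array([0.089322  , 0.4433042 , 0.00135721]), 'wrist_torque': array([-0.00331636,  0.00451712,  0.02340212]), 'gripper_force': 0.0, 'opening': 0.09282913277123858}
scene {'fx': 493.31419426357104, 'fy': 493.31419426357104, 'cx': 263.7561205205201, 'cy': 198.27536295569024, 'extrinsics': array([[ 0.37442031,  0.92708514, -0.0179604 , -0.26335991],
       [ 0.67890717, -0.2872792 , -0.67568907, -0.29289896],
       [-0.63158095,  0.24079827, -0.73696791,  1.54073967],
       [ 0.        ,  0.        ,  0.        ,  1.        ]])}
side {'fx': 349.11929552177145, 'fy': 349.11929552177145, 'cx': 257.4529834132755, 'cy': 198.7914645339953, 'extrinsics': array([[-0.94201671, -0.33542855, -0.00960184,  0.54378546],
       [-0.24686185,  0.71210025, -0.65724612,  0.15237384],
       [ 0.22729658, -0.6167665 , -0.75361485,  0.75483661],
       [ 0.        ,  0.        ,  0.        ,  1.        ]])}
```

View pics/scene0.png

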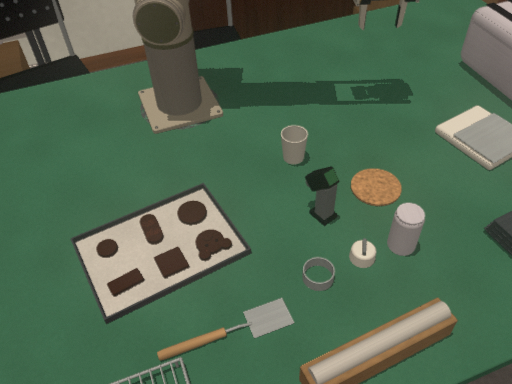

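View pics/side0.png

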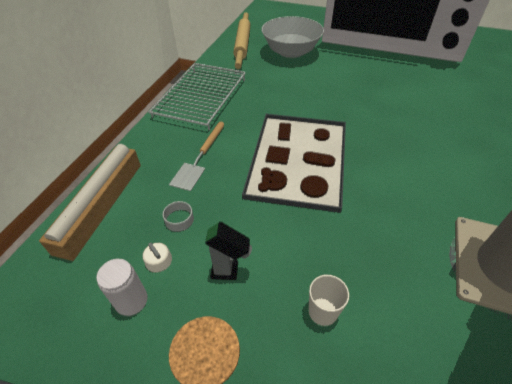

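The scene view shows the thermometer at about (324,195), the mat at (376,186), and the bear at (211,242) with its ears to the lower right. In the side view they are at (226,250), (204,350) and (274,180). I'll measure them next.

```bash
cat > h.py <<'E'
import numpy as np,cv2
from plant import robot
def ray(c,uv,z):
    E=c["extrinsics"];R,t=E[:3,:3],E[:3,3];o=-R.T@t
    d=np.array([(uv[0]-c["cx"])/c["fx"],(uv[1]-c["cy"])/c["fy"],1])@R
    return o+d*(z-o[2])/d[2]
def cloud(c,d):
    v,u=np.mgrid[:d.shape[0],:d.shape[1]]
    P=np.dstack([(u-c["cx"])/c["fx"]*d,(v-c["cy"])/c["fy"]*d,d])
    E=c["extrinsics"];return (P-E[:3,3])@E[:3,:3]
E
cat > m.py <<'E'
from h import *
for n,th,mat,bear in [("scene",(300,160,345,228),(345,165,405,207),(193,226,236,265)),("side",(203,220,254,282),(165,315,242,384),(256,165,291,197))]:
    f=np.load(n+"0.npz");p,d=f["p"],f["d"];c=robot.calibration(n);W=cloud(c,d);hsv=cv2.cvtColor(p,cv2.COLOR_BGR2HSV)
    print(n,"valid",(d>0).mean())
    x0,y0,x1,y1=mat;m=np.zeros(d.shape,np.uint8);m[y0:y1,x0:x1]=255
    mm=cv2.bitwise_and(m,cv2.inRange(hsv,(3,90,60),(25,255,255)))
    k=max(cv2.findContours(mm,0,2)[0],key=cv2.contourArea)
    q=np.array([ray(c,x,.008)[:2] for x in k[:,0]]);print("mat",cv2.minEnclosingCircle((q*1000).astype(np.float32)))
    x0,y0,x1,y1=bear;m[:]=0;m[y0:y1,x0:x1]=255
    mm=cv2.bitwise_and(m,cv2.inRange(hsv,(0,0,0),(180,255,95)))
    k=max(cv2.findContours(mm,0,2)[0],key=cv2.contourArea)
    # top outline lies at z=0.017: rasterise in mm and find disc by distance transform
    q=np.array([ray(c,x,.017)[:2] for x in k[:,0]])*1000
    o=q.min(0)-5;im=np.zeros((400,400),np.uint8);cv2.fillPoly(im,[np.round((q-o)*2).astype(np.int32)],255)
    D=cv2.distanceTransform(im,cv2.DIST_L2,5);j=np.unravel_index(D.argmax(),D.shape)
    print("bear disc",np.array(j[::-1])/2+o,"r",D.max()/2,"centroid",q.mean(0), "area",im.mean()/255*40000)
    x0,y0,x1,y1=th;R=W[y0:y1,x0:x1].reshape(-1,3)*1000
    print("z max",R[:,2].max())
    for a,b in [(3,25),(40,80),(95,130),(120,170)]:
        S=R[(R[:,2]>a)&(R[:,2]<b)];
        if len(S)>5:
            r=cv2.minAreaRect(S[:,:2].astype(np.float32));print(a,b,len(S),S.mean(0).round(1),r)
            r=cv2.boxPoints(r).round(0).tolist();print(r)
    np.save(n+"_th.npy",R)
E
python3 m.py; python3 - <<'E'
import cv2
a=cv2.imread('pics/scene0.png')[150:270,180:360];b=cv2.imread('pics/side0.png')[160:290,190:300]
a=cv2.resize(a,(600,400),interpolation=2);b=cv2.resize(b,(200*2,473),interpolation=2)
import numpy as np
o=np.zeros((600,800,3),np.uint8);o[:300,:450]=cv2.resize(a,(450,300));o[:413,450:800]=cv2.resize(b,(350,413))
cv2.imwrite('pics/crop.png',o)
E
```

```text
scene valid 0.9961344401041666
mat ((551.6018676757812, 374.2923889160156), 67.23377227783203)
bear disc [565.10745333 -79.27439367] r 31.492249 centroid [573.9647506  -77.67945732] area 4454.0
z max 932.8370216867264
3 25 425 [549.8 217.9   8.7] ((512.21044921875, 242.05418395996094), (118.61637878417969, 239.50833129882812), 65.25166320800781)
[[379.0, 238.0], [596.0, 138.0], [646.0, 246.0], [428.0, 346.0]]
40 80 225 [593.3 200.3  60.4] ((579.0693359375, 194.08419799804688), (67.87234497070312, 32.69693374633789), 41.635807037353516)
[[543.0, 184.0], [565.0, 159.0], [615.0, 204.0], [594.0, 229.0]]
95 130 329 [578.2 192.9 112. ] ((568.2349853515625, 199.33566284179688), (80.52993774414062, 36.01511001586914), 18.83261489868164)
[[524.0, 203.0], [536.0, 169.0], [612.0, 195.0], [601.0, 229.0]]
120 170 413 [585.4 200.5 140.1] ((574.658447265625, 202.74830627441406), (66.39368438720703, 37.64220428466797), 16.677749633789062)
[[537.0, 211.0], [548.0, 175.0], [612.0, 194.0], [601.0, 230.0]]
side valid 0.9958038330078125
mat ((547.973388671875, 375.10089111328125), 65.2627944946289)
bear 
[... 197 characters left out ...]
875, 165.69215393066406), 23.26863670349121)
[[509.0, 209.0], [574.0, 57.0], [679.0, 102.0], [614.0, 254.0]]
40 80 204 [575.  221.2  60.6] ((566.3699340820312, 213.20196533203125), (61.832393646240234, 14.336165428161621), 25.66411590576172)
[[535.0, 206.0], [542.0, 193.0], [597.0, 220.0], [591.0, 233.0]]
95 130 556 [552.5 209.5 114.2] ((564.5283203125, 202.51593017578125), (81.09789276123047, 37.32522964477539), 17.564889907836914)
[[520.0, 208.0], [532.0, 172.0], [609.0, 197.0], [598.0, 233.0]]
120 170 738 [569.2 209.6 139.4] ((571.3348388671875, 204.67050170898438), (66.81900787353516, 37.32522964477539), 17.564889907836914)
[[534.0, 212.0], [545.0, 177.0], [609.0, 197.0], [598.0, 233.0]]
```

View pics/crop.png

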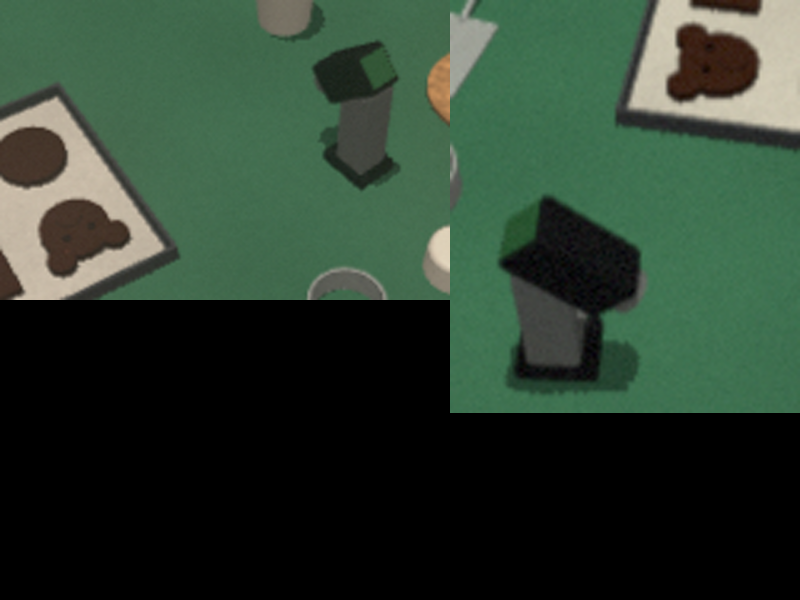

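The crop confirms it: the thermometer faces roughly −x, with its lens on the robot side (side view about (245,270) in crop terms). The bear's ears point away from the robot. I'll refine the thermometer origin and the bear centre.

```bash
cat > m2.py <<'E'
from h import *
A=np.vstack([np.load(n+"_th.npy") for n in("scene","side")])
A=A[(abs(A[:,0]-575)<70)&(abs(A[:,1]-205)<60)]
y=np.pi+np.radians(17.5);R=np.array([[np.cos(y),-np.sin(y)],[np.sin(y),np.cos(y)]])
c0=np.array([572,203.]);L=(A[:,:2]-c0)@R
for a,b in [(5,9),(10,15),(25,50),(50,70),(100,112),(115,130),(130,150),(150,165)]:
    s=(A[:,2]>a)&(A[:,2]<b);S=L[s]
    print(a,b,s.sum(),"x",np.percentile(S[:,0],[0,2,10,90,98,100]).round(1),"y",np.percentile(S[:,1],[0,2,10,90,98,100]).round(1))
print("zmax",np.sort(A[:,2])[-10:])
for n,b in [("scene",(193,226,236,265)),("side",(256,165,291,197))]:
    f=np.load(n+"0.npz");p,d=f["p"],f["d"];c=robot.calibration(n);W=cloud(c,d)*1000
    x0,y0,x1,y1=b;m=np.zeros(d.shape,np.uint8);m[y0:y1,x0:x1]=255
    m=cv2.bitwise_and(m,cv2.inRange(cv2.cvtColor(p,cv2.COLOR_BGR2HSV),(0,0,0),(180,255,95)))
    m[(W[...,2]<13.5)]=0
    P=W[m>0];print(n,len(P),"z",np.percentile(P[:,2],[5,50,95]))
    m=cv2.morphologyEx(m,cv2.MORPH_CLOSE,np.ones((3,3)))
    k=max(cv2.findContours(m,0,2)[0],key=cv2.contourArea)
    q=np.array([ray(c,x,.017)[:2] for x in k[:,0]])*1000
    o=q.min(0)-5;im=np.zeros((400,400),np.uint8);cv2.fillPoly(im,[np.round((q-o)*2).astype(np.int32)],255)
    D=cv2.distanceTransform(im,cv2.DIST_L2,5);j=np.unravel_index(D.argmax(),D.shape)
    print("disc",np.array(j[::-1])/2+o,"r",D.max()/2)
E
python3 m2.py
```

```text
5 9 60 x [-39.5 -39.1 -37.4  17.8  49.3  51.1] y [-59.6 -32.5 -23.6  22.6  24.8  29.9]
10 15 303 x [-38.6 -37.3 -34.5  15.9  18.2  19.2] y [-23.8 -23.4 -21.6  19.3  22.7  24.8]
25 50 249 x [-31.9 -30.7 -29.5   4.1   7.1   7.3] y [-18.8 -18.4 -17.9  16.7  18.3  18.9]
50 70 215 x [-31.  -30.7 -29.8   5.    9.6  14. ] y [-19.4 -18.5 -17.9  16.7  17.9  18.9]
100 112 306 x [-31.1 -30.5 -28.2  44.6  47.1  47.8] y [-20.2 -19.7 -19.   17.4  19.   20.1]
115 130 386 x [-35.5 -33.2 -25.1  33.6  36.5  38.1] y [-20.4 -19.6 -18.9  17.1  18.3  19.8]
130 150 641 x [-35.7 -33.  -28.9  16.5  21.4  23.2] y [-20.3 -19.5 -18.4  16.3  18.2  20.2]
150 165 250 x [-20.6 -17.  -14.8   0.5   3.1   4.2] y [-19.9 -17.9 -15.2  13.   16.7  18.6]
zmax [157.44532202 157.44667608 157.65789698 157.85593253 157.90583436
 158.01191026 158.02555676 158.18854967 158.56978584 158.87161133]
scene 709 z [14.97181164 18.0086691  21.43468201]
disc [563.10745333 -79.27439367] r 31.082947
side 456 z [15.53869826 18.29263969 21.21306808]
disc [558.73294202 -76.38551926] r 30.778294
```

Call:
apply_moves --series '[[[0,0,0],[0,0,-0.12]],[[0,0,0],[0,0,-0.12]],[[0,0,0],[0,0,-0.12]],[[0,0,0],[0,0,-0.12]],[[0,0,0],[0,0,-0.113]],[[0,0,0],[0,0,0]]]' --claw 1

```text
t: 0.6
tool_pos: [0.1708, 0.575, 0.4041]
orientation: [0.484, -3.104, 0.001]
force: [-0.3, 1.0, -0.6]
opening: 0.093
gripper_force: 0.0
```

```bash
cat > go.py <<'E'
import sys
from h import *
from scipy.spatial.transform import Rotation as Ro
s=robot.read_state();R=Ro.from_rotvec(s["orientation"])
t=np.array([float(a) for a in sys.argv[1:4]]);d=R.inv().apply(t*1000-s["tool_pos"]*1000)
yd=float(sys.argv[4]) if len(sys.argv)>4 else 197.5
xd=[np.cos(np.radians(yd)),np.sin(np.radians(yd)),0]
T=Ro.from_matrix(np.column_stack([xd,np.cross([0,0,-1],xd),[0,0,-1]]))
print("t",s["t"],"pos",s["tool_pos"].round(4),"shift mm",d.round(1),"turn",(R.inv()*T).as_rotvec().round(4),"rows",np.linalg.norm(d)/40,"open",s["opening"],"F",s["force"].round(1))
E
python3 go.py .5763 .2044 .40
```

```text
t 0.6 pos [0.1708 0.575  0.4041] shift mm [-273.3 -476.6    4.4] turn [-0.0008 -0.0006  0.0042] rows 13.733965141551385 open 0.09304185143632697 F [-0.3  1.  -0.6]
```

Call:
apply_moves --series '[[[-19.5,-34,0],[0,0,0]],[[-19.5,-34,0],[0,0,0]],[[-19.5,-34,0],[0,0,0]],[[-19.5,-34,0],[0,0,0]],[[-19.5,-34,0],[0,0,0]],[[-19.5,-34,0],[0,0,0]],[[-19.5,-34,0],[0,0,0]],[[-19.5,-34,0],[0,0,0]],[[-19.5,-34,0],[0,0,0]],[[-19.5,-34,0],[0,0,0]],[[-19.5,-34,0],[0,0,0]],[[-19.5,-34,0],[0,0,0]]]'

```text
t: 1.6
tool_pos: [0.5174, 0.2543, 0.4046]
orientation: [0.469, -3.106, -0.0]
force: [1.1, 0.3, 0.0]
opening: 0.093
gripper_force: 0.0
```

Call:
apply_moves --series '[[[-19.5,-34,2],[0,0,0.004]],[[-19.8,-34.6,2],[0,0,0]],[[0,0,0],[0,0,0]],[[0,0,0],[0,0,0]],[[0,0,0],[0,0,0]]]'

```text
t: 2.02
tool_pos: [0.5741, 0.2022, 0.4002]
orientation: [0.465, -3.106, -0.001]
force: [-0.3, 1.3, -0.1]
opening: 0.093
gripper_force: 0.0
```

```bash
python3 go.py .5763 .2044 .285; python3 - <<'E'
from h import *
c=robot.calibration("wrist");p,d=robot.read_camera("wrist");cv2.imwrite("pics/w1.png",p);np.savez("w1.npz",p=p,d=d)
W=cloud(c,d)*1000
A=W[(d>0)&(W[...,2]>135)&(W[...,2]<165)&(abs(W[...,0]-575)<70)&(abs(W[...,1]-205)<50)]
print(len(A),cv2.minAreaRect(A[:,:2].astype(np.float32)),A.mean(0))
y=np.pi+np.radians(17.5);L=(A[:,:2]-[576.3,204.4])@np.array([[np.cos(y),-np.sin(y)],[np.sin(y),np.cos(y)]])
print(np.percentile(L,[1,10,50,90,99],axis=0).round(1))
E
```

```text
t 2.0167 pos [0.5741 0.2022 0.4002] shift mm [ -2.9   1.4 115.2] turn [ 0.0006 -0.0011 -0.0084] rows 2.881442291891301 open 0.09302024777088008 F [-0.3  1.3 -0.1]
1785 ((578.729248046875, 206.8565673828125), (47.70628356933594, 35.98173522949219), 16.66346549987793) [574.66301797 205.57661406 146.58525399]
[[-25.3 -19. ]
 [-17.5 -15.3]
 [  2.9  -1.5]
 [ 15.8  12. ]
 [ 19.2  15.6]]
```

View pics/w1.png

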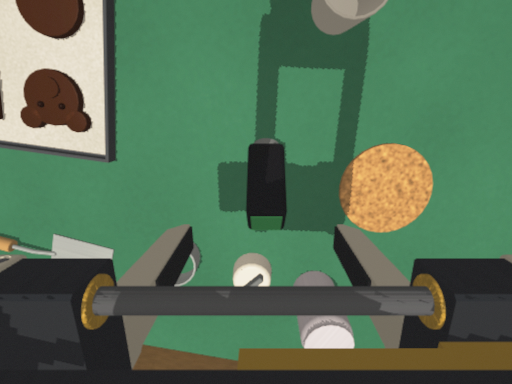

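The wrist view shows the thermometer at about (267,185), centred between the open fingers, with its lens pointing up the picture. The bear is at (53,100) and the mat at (387,188). I'll use this view to cross-check both, then descend.

```bash
python3 go.py .5759 .2055 .285 197.2; python3 - <<'E'
from h import *
c=robot.calibration("wrist");f=np.load("w1.npz");p,d=f["p"],f["d"];hsv=cv2.cvtColor(p,cv2.COLOR_BGR2HSV)
m=np.zeros(d.shape,np.uint8);m[135:240,330:440]=255
m=cv2.bitwise_and(m,cv2.inRange(hsv,(3,90,60),(25,255,255)))
k=max(cv2.findContours(m,0,2)[0],key=cv2.contourArea)
q=np.array([ray(c,x,.008)[:2] for x in k[:,0]])*1000;print("mat",cv2.minEnclosingCircle(q.astype(np.float32)))
m[:]=0;m[55:140,10:95]=255
m=cv2.bitwise_and(m,cv2.inRange(hsv,(0,0,0),(180,255,110)))
k=max(cv2.findContours(m,0,2)[0],key=cv2.contourArea)
q=np.array([ray(c,x,.017)[:2] for x in k[:,0]])*1000
o=q.min(0)-5;im=np.zeros((400,400),np.uint8);cv2.fillPoly(im,[np.round((q-o)*2).astype(np.int32)],255)
D=cv2.distanceTransform(im,cv2.DIST_L2,5);j=np.unravel_index(D.argmax(),D.shape)
print("disc",np.array(j[::-1])/2+o,"r",D.max()/2)
E
```

```text
t 2.0667 pos [0.5737 0.2028 0.4005] shift mm [ -2.9   1.9 115.5] turn [ 0.0005 -0.0007 -0.0014] rows 2.8886712063178797 open 0.09281692982643061 F [ 0.2  0.1 -0.5]
mat ((549.17626953125, 376.0304870605469), 65.67463684082031)
disc [559.85021763 -73.35273748] r 32.35504
```

Call:
apply_moves --series '[[[-3,2,20],[0,0,0]],[[0,0,20],[0,0,0]],[[0,0,20],[0,0,0]],[[0,0,20],[0,0,0]],[[0,0,20],[0,0,0]],[[0,0,15.5],[0,0,0]],[[0,0,0],[0,0,0]],[[0,0,0],[0,0,0]]]'

```text
t: 2.73
tool_pos: [0.5754, 0.2061, 0.2847]
orientation: [0.471, -3.104, 0.0]
force: [-0.9, 0.1, -0.1]
opening: 0.0929
gripper_force: 0.0
```

```bash
python3 go.py .5759 .2055 .285 197.2
```

```text
t 2.7333 pos [0.5754 0.2061 0.2847] shift mm [-0.3 -0.7 -0.3] turn [ 0.0003 -0.002   0.0011] rows 0.021589468543600766 open 0.09286119355672649 F [-0.9  0.1 -0.1]
```

Call:
apply_moves --series '[[[0,0,0],[0,0,0]],[[0,0,0],[0,0,0]],[[0,0,0],[0,0,0]],[[0,0,0],[0,0,0]],[[0,0,0],[0,0,0]],[[0,0,0],[0,0,0]],[[0,0,0],[0,0,0]],[[0,0,0],[0,0,0]],[[0,0,0],[0,0,0]],[[0,0,0],[0,0,0]]]' --claw 0 --newtons 30

```text
t: 3.57
tool_pos: [0.5765, 0.205, 0.2851]
orientation: [0.47, -3.106, 0.0]
force: [-0.0, 0.4, 0.9]
opening: 0.0358
gripper_force: 30.0
```

Call:
apply_moves --series '[[[0,0,-5],[0,0,0]],[[0,0,-15],[0,0,0]],[[0,0,-20],[0,0,0]],[[0,0,-20],[0,0,0]],[[0,0,-20],[0,0,0]],[[0,0,0],[0,0,0]],[[0,0,0],[0,0,0]],[[0,0,0],[0,0,0]]]'

```text
t: 4.23
tool_pos: [0.5762, 0.2049, 0.3638]
orientation: [0.47, -3.105, 0.0]
force: [-0.7, -0.2, -2.8]
opening: 0.0359
gripper_force: 30.0
```

```bash
cat > th.py <<'E'
# thermometer pose in tool frame from scene+side clouds near the gripper
from h import *
from scipy.spatial.transform import Rotation as Ro
s=robot.read_state();R=Ro.from_rotvec(s["orientation"]);A=[];ims=[]
for n in ("scene","side"):
    c=robot.calibration(n);p,d=robot.read_camera(n)
    P=R.inv().apply((cloud(c,d)[d>0]-s["tool_pos"]).reshape(-1,3))*1000
    A.append(P)
    E=c["extrinsics"];v=E[:3,:3]@(s["tool_pos"]-[0,0,.2])+E[:3,3]
    u=int(v[0]/v[2]*c["fx"]+c["cx"]),int(v[1]/v[2]*c["fy"]+c["cy"])
    q=cv2.copyMakeBorder(p,100,100,100,100,0)[u[1]+10:u[1]+190,u[0]+10:u[0]+190];ims.append(cv2.resize(q,(400,400),interpolation=2))
cv2.imwrite("pics/th%d.png"%(s["t"]*100),np.hstack(ims));print("pics/th%d.png"%(s["t"]*100))
A=np.vstack(A);A=A[(abs(A[:,0])<75)&(abs(A[:,1])<40)]
# z along tool: underside expected at 167+118=285
for a,b in [(190,215),(218,230),(232,245),(245,258),(258,268),(270,287)]:
    S=A[(A[:,2]>a)&(A[:,2]<b)]
    if len(S)>5:print(a,b,len(S),"x",np.percentile(S[:,0],[1,5,95,99]).round(1),"y",np.percentile(S[:,1],[1,5,95,99]).round(1),"zmax",np.percentile(S[:,2],99).round(1))
E
python3 th.py; python3 go.py .5 .2 .285 197.2
```

```text
pics/th423.png
190 215 404 x [-26.1 -25.   52.6  56. ] y [-19.5 -18.6  17.5  18. ] zmax 214.4
218 230 162 x [-25.9 -25.4  14.2  18.4] y [-19.3 -18.4  17.1  17.4] zmax 229.9
232 245 163 x [-25.8 -25.2  12.   12.6] y [-20.1 -18.6  17.1  17.3] zmax 244.8
245 258 155 x [-26.3 -25.2  12.4  12.6] y [-18.8 -18.1  17.2  17.6] zmax 257.7
258 268 128 x [-25.9 -25.1  12.2  12.5] y [-18.8 -18.4  16.8  17.2] zmax 268.0
270 287 487 x [-33.4 -32.3  23.   24.5] y [-24.7 -23.2  22.6  23.2] zmax 282.7
t 4.3333 pos [0.576  0.2048 0.363 ] shift mm [73.8 17.8 78.3] turn [ 0.0001 -0.0033 -0.    ] rows 2.7249903064399033 open 0.03589237746241162 F [-0.1  0.2 -2.8]
```

```bash
python3 go.py .7388 -.0208 .3634 197.2
```

```text
t 4.3333 pos [0.576  0.2048 0.363 ] shift mm [ -88.8 -263.7   -0.7] turn [ 0.0001 -0.0033 -0.    ] rows 6.956042667562589 open 0.03589237746241162 F [-0.1  0.2 -2.8]
```

View pics/th423.png

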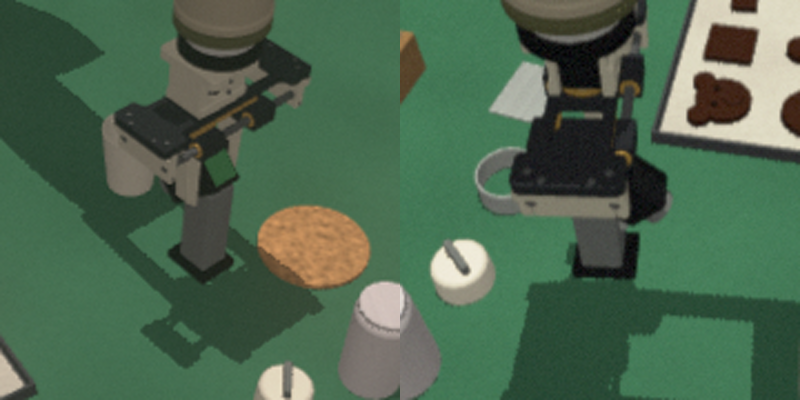

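The thermometer is held upright and clear of the table: foot at (205,260) in the left panel and (605,260) in the right. Next is the move to the aim pose.

Call:
apply_moves --series '[[[-4,-12,0],[0,0,0]],[[-8,-24,0],[0,0,0]],[[-10,-30,0],[0,0,0]],[[-10,-30,0],[0,0,0]],[[-10,-30,0],[0,0,0]],[[-10,-30,0],[0,0,0]],[[-10,-30,0],[0,0,0]],[[-10,-30,0],[0,0,0]],[[-8,-24,0],[0,0,0]],[[-6,-15,0],[0,0,0]],[[-2.8,-8.7,-0.7],[0,-0.003,0]],[[0,0,0],[0,0,0]]]'

```text
t: 5.33
tool_pos: [0.7399, -0.0233, 0.3643]
orientation: [-0.466, 3.105, 0.0]
force: [0.0, 0.3, -2.8]
opening: 0.0358
gripper_force: 30.0
```

Call:
apply_moves --series '[[[0,0,0],[0,0,0]],[[0,0,0],[0,0,0]],[[0,0,0],[0,0,0]],[[0,0,0],[0,0,0]]]'

```text
t: 5.67
tool_pos: [0.739, -0.0194, 0.3662]
orientation: [-0.472, 3.103, 0.001]
force: [0.2, 0.2, -2.8]
opening: 0.0358
gripper_force: 30.0
```

```bash
python3 go.py .7388 -.0208 .3634 197.2; python3 th.py; python3 - <<'E'
from h import *
p,d=robot.read_camera("wrist");cv2.imwrite("pics/w2.png",p)
E
```

```text
t 5.6667 pos [ 0.739  -0.0194  0.3662] shift mm [ 0.6 -1.3  2.8] turn [0.0001 0.0032 0.0015] rows 0.07876405645314416 open 0.035800431001135224 F [ 0.2  0.2 -2.8]
pics/th566.png
190 215 398 x [-25.5 -25.1  47.4  54.9] y [-18.5 -17.9  17.5  18.3] zmax 214.7
218 230 161 x [-25.8 -25.   15.2  18.8] y [-18.3 -17.6  17.1  18. ] zmax 229.7
232 245 166 x [-25.6 -25.3  11.8  12.2] y [-18.2 -17.9  16.7  17.5] zmax 244.8
245 258 154 x [-25.7 -25.3  11.6  11.8] y [-18.2 -18.   17.2  17.6] zmax 257.8
258 268 123 x [-25.4 -25.2  11.7  12.1] y [-18.5 -18.3  17.   17.8] zmax 267.8
270 287 425 x [-33.4 -32.6  22.1  23.8] y [-24.  -23.2  22.5  23.8] zmax 283.1
```

View pics/w2.png

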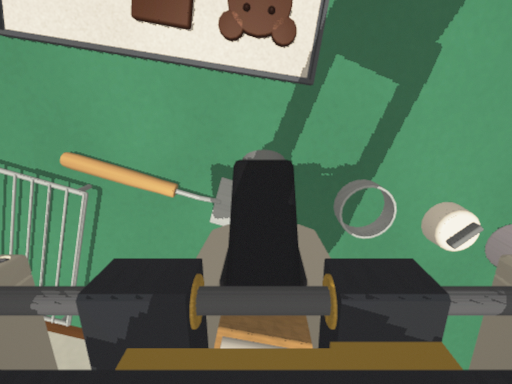

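The wrist view shows the bear disc at about (261,5), in line with the thermometer's centreline at column 264. A small trim is needed before the hold.

Call:
apply_moves --series '[[[0.5,-2,1.5],[0,0,0]],[[0,0,0],[0,0,0]],[[0,0,0],[0,0,0]],[[0,0,0],[0,0,0]],[[0,0,0],[0,0,0]],[[0,0,0],[0,0,0]]]'

```text
t: 6.32
tool_pos: [0.7395, -0.0228, 0.3645]
orientation: [-0.469, 3.103, 0.001]
force: [0.4, -0.9, -2.3]
opening: 0.0355
gripper_force: 30.0
```

```bash
for i in 1 2 3; do python3 go.py .7388 -.0208 .3634 197.2; python3 -c "
from h import *
c=robot.calibration('wrist')
R=np.eye(3)
p,d=robot.read_camera('wrist')
E=c['extrinsics'];v=E[:3,:3]@np.array([.5605,-.0765,.017])+E[:3,3]
print(v[0]/v[2]*c['fx']+c['cx'],v[1]/v[2]*c['fy']+c['cy'])
"; done
```

```text
t 6.3167 pos [ 0.7395 -0.0228  0.3645] shift mm [0.1 2.1 1.1] turn [-0.     0.003 -0.   ] rows 0.0582279457972121 open 0.03548662951341495 F [ 0.4 -0.9 -2.3]
263.40356984055694 -1.2590123321197666
t 6.3667 pos [ 0.7395 -0.0228  0.3644] shift mm [0.1 2.1 1. ] turn [ 0.      0.003  -0.0001] rows 0.058054054287923304 open 0.035802858122704104 F [-0.5 -0.1 -2.1]
263.39957985943084 -1.2668129109992492
t 6.4167 pos [ 0.7395 -0.0227  0.3645] shift mm [0.1 2.1 1.1] turn [-0.0001  0.003  -0.    ] rows 0.0578761237919849 open 0.03595932155122833 F [ 0.1  0.6 -2.2]
263.39423540147527 -1.2695159138002055
```

Call:
apply_moves --series '[[[0,1,1],[0,0.003,0]],[[0,0,0],[0,0,0]],[[0,0,0],[0,0,0]],[[0,0,0],[0,0,0]],[[0,0,0],[0,0,0]],[[0,0,0],[0,0,0]],[[0,0,0],[0,0,0]],[[0,0,0],[0,0,0]],[[0,0,0],[0,0,0]],[[0,0,0],[0,0,0]],[[0,0,0],[0,0,0]],[[0,0,0],[0,0,0]]]'

```text
t: 7.47
tool_pos: [0.7392, -0.0218, 0.3634]
orientation: [-0.47, 3.106, -0.0]
force: [0.7, -0.1, -2.8]
opening: 0.0356
gripper_force: 30.0
```

Call:
apply_moves --series '[[[0,0,0],[0,0,0]],[[0,0,0],[0,0,0]],[[0,0,0],[0,0,0]],[[0,0,0],[0,0,0]],[[0,0,0],[0,0,0]],[[0,0,0],[0,0,0]],[[0,0,0],[0,0,0]],[[0,0,0],[0,0,0]],[[0,0,0],[0,0,0]],[[0,0,0],[0,0,0]],[[0,0,0],[0,0,0]],[[0,0,0],[0,0,0]]]'

```text
t: 8.47
tool_pos: [0.7392, -0.0218, 0.3635]
orientation: [-0.47, 3.106, -0.0]
force: [0.2, -0.1, -2.1]
opening: 0.0359
gripper_force: 30.0
```

Call:
apply_moves --series '[[[0,0,0],[0,0,0]],[[0,0,0],[0,0,0]],[[0,0,0],[0,0,0]],[[0,0,0],[0,0,0]],[[0,0,0],[0,0,0]],[[0,0,0],[0,0,0]],[[0,0,0],[0,0,0]],[[0,0,0],[0,0,0]],[[0,0,0],[0,0,0]],[[0,0,0],[0,0,0]],[[0,0,0],[0,0,0]],[[0,0,0],[0,0,0]]]'

```text
t: 9.47
tool_pos: [0.7392, -0.0218, 0.3634]
orientation: [-0.47, 3.106, 0.0]
force: [-0.2, -0.0, -1.6]
opening: 0.0358
gripper_force: 30.0
```

```bash
python3 go.py .7388 -.0208 .3634 197.2; python3 go.py .5440 .3737 .363 197.2
```

```text
t 9.4667 pos [ 0.7392 -0.0218  0.3634] shift mm [0.1 1.  0. ] turn [ 0.  0. -0.] rows 0.026017770505389382 open 0.03578449414213557 F [-0.2 -0.  -1.6]
t 9.4667 pos [ 0.7392 -0.0218  0.3634] shift mm [6.950e+01 4.355e+02 4.000e-01] turn [ 0.  0. -0.] rows 11.025245698658455 open 0.03578449414213557 F [-0.2 -0.  -1.6]
```

```bash
python3 -c "
from h import *
c=robot.calibration('scene');print('can',ray(c,(409,214),.115),'timer',ray(c,(363,250),.04))
c=robot.calibration('side');print('can',ray(c,(117,274),.115))"
```

```text
can [0.73550142 0.32930715 0.115     ] timer [0.73682245 0.22604034 0.04      ]
can [0.72531038 0.33340449 0.115     ]
```

Call:
apply_moves --series '[[[0,0,-15],[0,0,0]],[[0,10,-25],[0,0,0]],[[4,25,-15],[0,0,0]],[[5,35,0],[0,0,0]],[[6,38,0],[0,0,0]],[[6,38,0],[0,0,0]],[[6,38,0],[0,0,0]],[[6,38,0],[0,0,0]],[[6,38,0],[0,0,0]],[[6,38,0],[0,0,0]],[[6,38,0],[0,0,0]],[[6,38,0],[0,0,0]]]'

```text
t: 10.47
tool_pos: [0.573, 0.3202, 0.4188]
orientation: [-0.47, 3.106, 0.0]
force: [-0.2, -0.3, -1.5]
opening: 0.0363
gripper_force: 30.0
```

Call:
apply_moves --series '[[[6,33,0],[0,0,0]],[[4,20,0],[0,0,0]],[[2.5,8.5,0],[0,0,0]],[[0,0,0],[0,0,0]],[[0,0,0],[0,0,0]],[[0,0,0],[0,0,0]],[[0,0,0],[0,0,0]]]'

```text
t: 11.05
tool_pos: [0.545, 0.3722, 0.4184]
orientation: [-0.467, 3.107, -0.001]
force: [0.8, 0.1, -2.7]
opening: 0.036
gripper_force: 30.0
```

```bash
python3 go.py .5441 .3735 .299 197.2; python3 th.py;python3 go.py .5441 .3735 .299 197.2
```

```text
t 11.05 pos [0.545  0.3722 0.4184] shift mm [  0.5   1.5 119.4] turn [-0.0004  0.0001 -0.002 ] rows 2.9863321708811004 open 0.03596396389255793 F [ 0.8  0.1 -2.7]
pics/th1105.png
190 215 414 x [-26.2 -25.3  54.3  56.3] y [-20.  -19.2  17.9  18.3] zmax 214.3
218 230 124 x [-27.4 -25.4  12.   12.1] y [-20.3 -19.5  16.7  17.1] zmax 229.9
232 245 122 x [-26.3 -25.7  12.1  12.2] y [-19.7 -18.9  16.6  17. ] zmax 244.9
245 258 132 x [-26.3 -25.6  12.2  12.3] y [-20.  -19.1  16.7  17. ] zmax 257.8
258 268 103 x [-26.  -25.4  12.2  12.3] y [-20.2 -19.   16.5  16.9] zmax 267.7
270 287 472 x [-33.6 -32.2  23.5  24.1] y [-25.4 -23.7  22.3  23. ] zmax 283.3
t 11.15 pos [0.5448 0.3724 0.4184] shift mm [  0.4   1.3 119.4] turn [-0.0002  0.     -0.0019] rows 2.986041461968455 open 0.03583296772767216 F [-0.8 -0.4 -2.8]
```

Call:
apply_moves --series '[[[0.4,1.3,15],[0,0,-0.002]],[[0,0,25],[0,0,0]],[[0,0,25],[0,0,0]],[[0,0,25],[0,0,0]],[[0,0,18],[0,0,0]],[[0,0,8],[0,0,0]],[[0,0,2.5],[0,0,0]],[[0,0,0],[0,0,0]],[[0,0,0],[0,0,0]],[[0,0,0],[0,0,0]],[[0,0,0],[0,0,0]]]'

```text
t: 12.07
tool_pos: [0.5437, 0.3751, 0.3018]
orientation: [-0.472, 3.103, 0.002]
force: [-0.6, 0.4, -1.7]
opening: 0.0354
gripper_force: 30.0
```

Call:
apply_moves --series '[[[0,0,1.5],[0,0,0]],[[0,0,0.5],[0,0,0]],[[0,0,0.5],[0,0,0]],[[0,0,0.5],[0,0,0]],[[0,0,0.5],[0,0,0]],[[0,0,0],[0,0,0]],[[0,0,0],[0,0,0]]]'

```text
t: 12.65
tool_pos: [0.5432, 0.3748, 0.2963]
orientation: [0.473, -3.106, 0.0]
force: [-0.3, -0.6, -2.7]
opening: 0.036
gripper_force: 30.0
```

Call:
apply_moves --series '[[[0,-1.2,0.5],[0,0,0]],[[0,0,0.5],[0,0,0]],[[0,0,0.5],[0,0,0]],[[0,0,0],[0,0,0]],[[0,0,0],[0,0,0]]]'

```text
t: 13.07
tool_pos: [0.5436, 0.3737, 0.2949]
orientation: [0.473, -3.106, 0.0]
force: [-0.2, -0.7, -2.3]
opening: 0.0356
gripper_force: 30.0
```

Call:
apply_moves --series '[[[0,0,0.5],[0,0,0]],[[0,0,0.5],[0,0,0]],[[0,0,0],[0,0,0]],[[0,0,0],[0,0,0]]]'

```text
t: 13.4
tool_pos: [0.5436, 0.3737, 0.2939]
orientation: [0.473, -3.106, 0.0]
force: [0.1, -0.6, -2.7]
opening: 0.036
gripper_force: 30.0
```

Call:
apply_moves --series '[[[0,0,0.5],[0,0,0]],[[0,0,0],[0,0,0]],[[0,0,0.5],[0,0,0]],[[0,0,0],[0,0,0]],[[0,0,0],[0,0,0]]]'

```text
t: 13.82
tool_pos: [0.5437, 0.3737, 0.2931]
orientation: [-0.473, 3.105, 0.0]
force: [-0.2, 0.0, -1.7]
opening: 0.0359
gripper_force: 30.0
```

Call:
apply_moves --series '[[[0,0,0.5],[0,0,0]],[[0,0,0],[0,0,0]],[[0,0,0],[0,0,0]]]'

```text
t: 14.07
tool_pos: [0.5437, 0.3738, 0.2931]
orientation: [-0.473, 3.105, 0.0]
force: [-1.4, -0.9, 4.1]
opening: 0.036
gripper_force: 30.0
```

Call:
apply_moves --series '[[[0,0,0],[0,0,0]],[[0,0,0],[0,0,0]],[[0,0,0],[0,0,0]],[[0,0,0],[0,0,0]],[[0,0,0],[0,0,0]],[[0,0,0],[0,0,0]],[[0,0,0],[0,0,0]],[[0,0,0],[0,0,0]],[[0,0,0],[0,0,0]]]' --claw 1

```text
t: 14.82
tool_pos: [0.5436, 0.3737, 0.2924]
orientation: [0.473, -3.106, 0.0]
force: [-0.1, -0.3, 0.0]
opening: 0.0903
gripper_force: 0.0
```

Call:
apply_moves --series '[[[0,0,-5],[0,0,0]],[[0,0,-15],[0,0,0]],[[0,0,-25],[0,0,0]],[[0,0,-30],[0,0,0]],[[0,0,-30],[0,0,0]],[[0,0,-30],[0,0,0]],[[0,0,-15],[0,0,0]],[[0,0,0],[0,0,0]],[[0,0,0],[0,0,0]],[[0,0,0],[0,0,0]]]'

```text
t: 15.65
tool_pos: [0.5434, 0.3736, 0.441]
orientation: [0.473, -3.104, 0.001]
force: [-0.6, 0.0, -0.4]
opening: 0.0933
gripper_force: 0.0
```

```bash
python3 - <<'E'
from h import *
o=[]
for n in("scene","side"):
    c=robot.calibration(n);p,d=robot.read_camera(n);o.append(cv2.resize(p,(400,300)));W=cloud(c,d)*1000
    L=(W[...,:2]-[549.5,375.2])@np.array([[-.9553,.2957],[-.2957,-.9553]])
    for a,b in[(11,20),(30,75),(125,160)]:
        s=(d>0)&(W[...,2]>a)&(W[...,2]<b)&(abs(L)<60).all(-1)
        if s.sum()>5:print(n,a,s.sum(),np.percentile(L[s],[2,98],axis=0).round(1).tolist())
p,d=robot.read_camera("wrist");o.append(cv2.resize(p,(400,300)));o.append(0*o[0])
cv2.imwrite("pics/end.png",np.vstack([np.hstack(o[:2]),np.hstack(o[2:])]))
E
```

```text
scene 11 203 [[-55.4, -47.1], [53.4, 56.0]]
scene 30 235 [[-20.6, -12.1], [13.7, 19.8]]
scene 125 353 [[-23.2, -13.1], [38.9, 20.8]]
side 11 173 [[-51.1, -50.7], [49.3, 12.0]]
side 30 203 [[-15.8, -17.4], [18.0, -4.8]]
side 125 779 [[-10.5, -18.3], [45.2, 15.5]]
```

View pics/end.png

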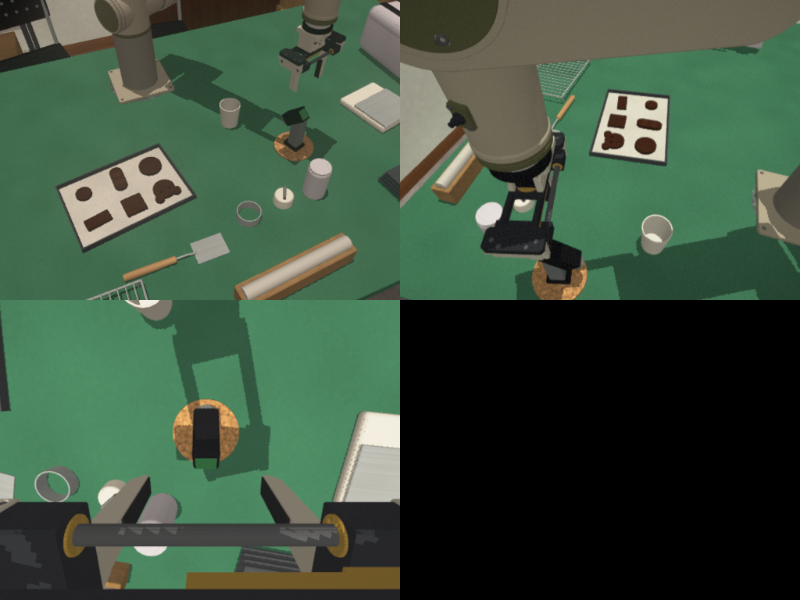

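The thermometer stands upright, centred on the mat (scene panel (293,145), wrist panel (206,435)). The gripper is clear of it and nothing else has moved, so I'm handing in.

```bash
python3 -c "
from plant import robot
print(robot.close_job())"
```

```text
the job is handed in; nothing more can be done
None
```

I aimed the thermometer at the middle of the bear biscuit from about 20 cm and held it there for about 3 s. I then set it down upright in the middle of the cork mat and let go, and the job is handed in after about 16 s of robot time.

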